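# Pin back the sprung belt tensioner of a printer drive

### The job

The belt is off this printer drive and the new one can only go on with the sprung tension arm pinned back. Take the long square-headed locking pin from the wooden pin block and, with it in the gripper, swing the tension arm clockwise (seen from above) over and past the slot in the drive plate; while the arm is held back there, lower the pin well down into the slot and let go, so that the pin stays in the slot and keeps the arm from springing back. The pin's shank may do the pushing.

Things in the scene. Friction and masses are not known exactly. Their poses are not given: they have to be found in the camera images.
- lock_pin: Steel locking pin, 99 mm, 90 g: round shank 12 mm thick, 65 long; above it a square head 18 x 18 x 34 tall, sides along its x, y. Origin: lower end of the shank, z up. Starts upright in a 15 mm socket of a fixed wooden block (60 x 180 x 35 tall, long side near its y), lower end 5 mm above the desk. A shorter pin and a round-headed drift, both lower, stand in the other sockets, 60 mm apart.
- tension_arm (a joint): Turn of the sprung tension arm, rad: 0 at rest, grows clockwise seen from above, to 1.1. Steel bar 18 mm wide, 42 to 58 mm above the desk, on an upright pivot; black wheel 44 mm wide at 130 mm from the pivot, same top height. The spring pulls back to 0 with 2 to 4 N at 75 mm. At rest the slot lies clear beside it, on its clockwise side. With the pin in mid-slot behind the arm it reads 0.65.
- push_face (a point): Point on the arm's upright side face to be pushed (the side away from the slot), 75 mm from the pivot, at mid-thickness, 50 mm above the desk. Turns with the arm: x points along the arm from pivot to wheel, y out of the face (push towards -y), z up.
- slot (a point): Mouth centre of the slot in the fixed aluminium drive plate (240 x 200 mm, top 35 mm above the desk; its centre 15 mm from here along x). Slot 28 mm along x, 22 along y, 30 deep, flat floor. The arm's pivot is 75 mm from here along +x; z up. Pulleys and a black box on the plate, up to 58 mm above the desk, are 75 mm or more away.
There are look-alikes about, which are no part of the job. What is shaped like the lock_pin but green or red is not meant.

How it is judged:
By the outcome, as a careful person would: the job done as asked, in the order asked, and still so for the second after the job is handed in, with the robot touching nothing.
It also fails if it takes over 38 s, if anything falls off the work surface, if the arm or the gripper's body presses on something with over 40 N, if the wrist force passes 120 N, or if a joint passes its speed limit or range.

### The arm

A 7-joint arm with a two-finger parallel gripper is mounted at the origin on the work surface. World frame = base frame: x ahead of the robot, y to its left, z up, the work surface at z = 0. Lengths are in m, angles in rad, forces in N, time in s.
With the tool pointing down it reaches from about 0.425 to 0.95 m from the base axis. Payload 4.7 kg.
Tool frame: the origin (TCP) lies between the finger pads; the fingertips stand 8 mm ahead of it and the grasp point (between the pads) lies 11 mm behind it; z points along the fingers, y is the direction in which the jaws open and shut (so a half turn about z gives the same grasp; the last joint's range is limited). The gripper opens to 87 mm and grips with 3 to 60 N. Pads are 19 mm wide; open, the fingers measure 117 mm over their backs; the gripper's body (75 mm by 190 mm) begins 51 mm behind the grasp point.
Start: joints at [1.176, 0.469, -0.049, 1.532, 0.024, 1.141, -0.082], TCP at [0.241, -0.63, 0.231] pointing down, gripper open.
Joint ranges: [-2.59, 2.59], [-0.33, 1.99], [-1.39, 1.29], [0.1, 2.45], [-1.04, 4.18], [0.21, 1.99], [-2.66, 2.66]. Speed limits (rad/s): [2.57, 2.57, 3.14, 3.14, 3.14, 3.14, 3.14].

### API

Orientations are given as a unit quaternion [w, x, y, z].
In Python, from plant import bot gives the robot as it stands. Calls block until the motion is done:
- bot.move_pose(position, orientation): joint-space move of the TCP to a pose.
- bot.line_to(position, v=0.15, frame=None): straight line of the TCP; frame=None keeps the orientation; v is the mean speed in m/s.
- bot.goto_joints(angles): joint-space move.
- bot.set_gripper(opening, effort=None): finger opening in m; effort is the grip in N (None keeps the last); returns when the fingers have stopped.
- bot.dwell(seconds).
- bot.inverse_kinematics(position, orientation): joint angles nearest the present ones, or None.
- bot.get_image(name): name is "scene" or "top" or "wrist"; returns a dict with "pixels" (384x512x3 uint8, red, green, blue), "fx", "fy", "cx", "cy" (pixels), "origin" and "attitude" of the camera in the world. Camera axes: x right, y down, z forward; pixel columns grow to the right and rows downward; lengths in m; the calibration is good to about 2 mm. A picture is of the moment at which its call begins. There is no depth.
A pose or a line that the arm cannot do raises bot.MotionError and nothing moves.
- bot.sign_off(): hands the job in, once; it reports no verdict.
Trained networks look in the newest picture that a camera, given by its name, has taken for a name from the list of things; names that differ only in an ending like _2 or _b are one class to them, and where a whole thing is asked for, a point or a joint stands for the part that bears it (a point fixed in the world has none). Each returns a list of dicts, best first, with "confidence" (0 to 1); they miss things now and then, are a little off and sometimes report something else, mostly with a low value. They report only what shows in the picture. A call takes as long as a camera call. They do not tell look-alikes from the thing itself.
- bot.spot_in(camera, query): "box" ([left, top, right, bottom] in pixels, round what is visible of it).
- bot.regions_of(camera, query): "region" (384x512 bool, what is visible of it) and "box" ([left, top, right, bottom] in pixels, round what is visible of it).
Readings, each from a call of its own:
- bot.read_time_s(): time.
- bot.read_qpos(): joint angles.
- bot.read_joint_vel(): joint speeds.
- bot.read_joint_torque(): joint torques, N m.
- bot.read_eef_pos(): TCP position.
- bot.read_ee_rot(): TCP orientation.
- bot.read_ft_force(): force on the tool from outside, world axes, zero at the start.
- bot.read_moment(): the same for the moment, N m.
- bot.read_grip_width(): finger opening in m.
Only numpy, scipy, OpenCV 4.12 (cv2) and the standard library are available. Lean on these libraries where they do the work, as an engineer would, in place of code of your own. Each camera call takes 0.05 s, during which the arm holds its last target. There are 200 camera calls.

## Working session

There is one attempt and no reset: what is moved stays moved. The work goes in short steps, each a Python script; the robot and the scene stay as the last script left them, time stands still between calls to the robot, and variables do not carry over. Pictures are saved under pics/ and viewed, about 8 in all and at most 12, crops included, and the job is handed in when it is done.

```bash
mkdir -p pics; ls
cat > h.py <<'E'
import numpy as np, cv2
from plant import bot
from scipy.spatial.transform import Rotation as R
def snap(n,f):
    im=bot.get_image(n); cv2.imwrite(f'pics/{f}.png',im['pixels'][:,:,::-1]); np.save(f'pics/{f}.npy',im,allow_pickle=True); return im
def att(im):
    a=np.array(im['attitude'],float)
    return a if a.shape==(3,3) else R.from_quat(a[[1,2,3,0]]).as_matrix()
def ray(im,u,v,z):
    d=att(im)@np.array([(u-im['cx'])/im['fx'],(v-im['cy'])/im['fy'],1]); o=np.array(im['origin']); return o+d*(z-o[2])/d[2]
def proj(im,p):
    c=att(im).T@(np.array(p)-np.array(im['origin'])); return np.array([im['fx']*c[0]/c[2]+im['cx'],im['fy']*c[1]/c[2]+im['cy']])
E
python3 - <<'E'
from h import *
for n in('top','scene'):
    im=snap(n,n+'0'); print(n,im['origin'],im['attitude'],im['fx'],im['cx'],im['cy'])
    for q in('lock_pin','tension_arm','push_face','slot'):
        try:
            for d in bot.spot_in(n,q)[:5]: print(q,round(d['confidence'],2),np.round(d['box']))
        except Exception as e: print(q,e)
print(bot.read_time_s(),bot.read_ee_rot(),bot.read_qpos())
a=cv2.imread('pics/top0.png');b=cv2.imread('pics/scene0.png')
cv2.imwrite('pics/t0.png',cv2.resize(a,(800,600),interpolation=cv2.INTER_CUBIC));cv2.imwrite('pics/s0.png',cv2.resize(b,(800,600),interpolation=cv2.INTER_CUBIC))
E
```

```text
pics
top [ 0.38917922 -0.03334097  0.7642074 ] [-0.05602255  0.70916167 -0.69810887  0.08121091] 360.4676122483693 252.8488421759052 188.29272282009336
lock_pin 0.74 [308. 136. 321. 159.]
lock_pin 0.7 [306. 192. 322. 208.]
lock_pin 0.67 [262. 213. 274. 222.]
lock_pin 0.6 [280. 239. 298. 248.]
lock_pin 0.58 [324. 248. 343. 257.]
tension_arm 0.61 [153. 109. 187. 191.]
push_face 0.55 [154. 108. 190. 188.]
slot 0.73 [ 95.  84. 219. 216.]
slot 0.66 [157. 106. 187. 189.]
slot 0.27 [308. 195. 321. 211.]
scene [0.88265869 0.45383692 0.67232229] [-0.11004077  0.26939772  0.88150941 -0.37182935] 427.50755821820593 254.0665461091011 189.67647807981382
lock_pin 0.85 [188. 159. 197. 195.]
lock_pin 0.82 [260. 117. 274. 156.]
lock_pin 0.69 [272. 158. 283. 198.]
lock_pin 0.69 [278. 138. 292. 177.]
lock_pin 0.52 [234. 138. 246. 163.]
tension_arm 0.78 [243. 237. 310. 310.]
push_face 0.62 [240. 240. 312. 309.]
slot 0.7 [200. 232. 374. 381.]
0.5 [1.02631785e-05 9.83321014e-01 1.81878481e-01 3.20049861e-05] [ 1.17611933  0.46864787 -0.04861545  1.53253645  0.02408643  1.14095845
 -0.08230296]
```

View pics/t0.png

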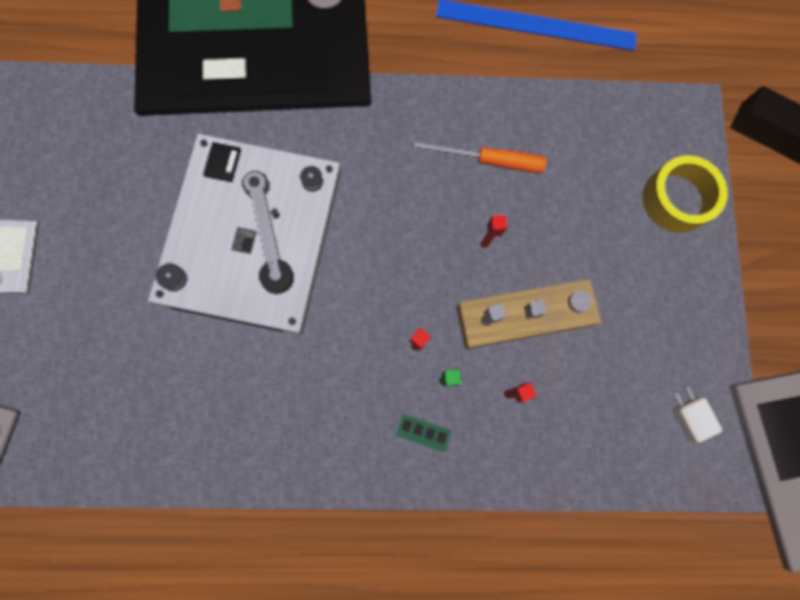

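View pics/s0.png

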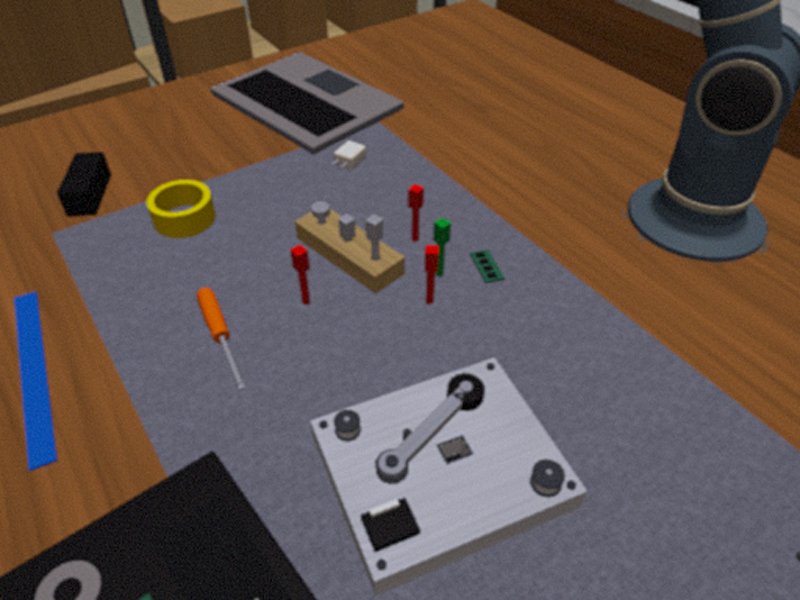

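In the top view (800×600 scale), the lock_pin candidates are:
- Block heads at (497,312), (537,308) and (581,300, round drift).
- Reds at (499,224), (421,338) and (526,393).
- Green at (453,378).

In the scene view, the block head at (375,225) stands clearly tallest, with more shank showing than its neighbour at (347,228). That makes it the long square pin, at the plate end of the block. The plate has its pivot at (255,183), wheel at (276,276) and slot at (244,240). I'll compute positions and get a close wrist view.

```bash
cat >> h.py <<'E'
def quat(psi):
    q=(R.from_euler('z',psi)*R.from_euler('x',np.pi)).as_quat(); return [q[3],q[0],q[1],q[2]]
E
python3 - <<'E'
from h import *
t=np.load('pics/top0.npy',allow_pickle=True).item()
s=np.load('pics/scene0.npy',allow_pickle=True).item()
k=.64
for n,u,v,z in[('pin',497,312,.104),('short',537,308,.085),('drift',581,300,.07),('pivot',255,183,.058),('wheel',276,276,.058),('slot',244,240,.035),('stop',275,213,.05)]:
    p=ray(t,u*k,v*k,z); print(n,np.round(p,3),proj(s,p)/k)
pin=ray(t,497*k,312*k,.104); sl=ray(t,244*k,240*k,.035)
w=bot.get_image('wrist'); print('wrist',w['origin'],w['fx'],bot.read_eef_pos(), att(w).round(2).tolist(), R.from_quat(np.array(bot.read_ee_rot())[[1,2,3,0]]).as_matrix().round(2).tolist())
for p in(pin,sl):
  for psi in np.arange(-3,3.2,.5):
    q=bot.inverse_kinematics([p[0],p[1],.2],quat(psi)); print(round(psi,1), None if q is None else np.round(q,2))
E
```

```text
pin [ 0.5   -0.178  0.104] [374.85090004 217.09412488]
short [ 0.509 -0.233  0.085] [349.87461485 210.78315994]
drift [ 0.523 -0.294  0.07 ] [321.5913063  201.59737568]
pivot [0.674 0.129 0.058] [393.18618342 456.48596186]
wheel [0.549 0.095 0.058] [466.64095744 382.79067875]
slot [0.603 0.144 0.035] [454.57305458 446.14146709]
stop [0.636 0.102 0.05 ] [408.37622825 426.33889703]
wrist [ 0.30667338 -0.60443704  0.38575283] 268.497545055811 [ 0.24147101 -0.63033933  0.23055865] [[0.36, -0.9, -0.24], [-0.93, -0.35, -0.09], [0.0, 0.26, -0.97]] [[0.93, 0.36, 0.0], [0.36, -0.93, -0.0], [0.0, 0.0, -1.0]]
-3.0 [ 0.9   0.37 -0.79  1.88  0.31  1.02  1.69]
-2.5 [ 1.14  0.52 -1.17  1.87  0.54  1.12  1.98]
-2.0 [ 1.14  0.52 -1.17  1.87  0.54  1.12  2.48]
-1.5 [-0.58  0.44  1.12  1.95 -0.47  1.04 -2.32]
-1.0 [ 0.32  0.27 -0.07  1.91  0.02  0.97 -2.33]
-0.5 [ 0.39  0.27 -0.15  1.9   0.05  0.97 -1.86]
0.0 [ 0.48  0.28 -0.26  1.9   0.09  0.97 -1.39]
0.5 [ 0.55  0.29 -0.35  1.89  0.12  0.98 -0.92]
1.0 [ 0.62  0.3  -0.44  1.89  0.15  0.98 -0.45]
1.5 [ 0.7   0.31 -0.53  1.89  0.19  0.99  0.02]
2.0 [ 0.77  0.33 -0.62  1.88  0.22  1.    0.48]
2.5 [ 0.79  0.34 -0.65  1.88  0.24  1.    0.97]
3.0 [ 0.86  0.36 -0.74  1.88  0.28  1.01  1.43]
-3.0 [ 0.4   0.62 -1.04  1.67  0.57  1.19  0.93]
-2.5 [ 0.46  0.7  -1.18  1.66  0.67  1.25  1.35]
-2.0 [ 0.46  0.7  -1.18  1.66  0.67  1.25  1.85]
-1.5 [ 0.46  0.7  -1.18  1.66  0.67  1.25  2.35]
-1.0 [-1.04  0.63  1.11  1.75 -0.62  1.16 -2.31]
-0.5 [ 0.08  0.46 -0.52  1.68  0.25  1.07 -2.59]
0.0 [ 0.21  0.5  -0.71  1.68  0.36  1.1  -2.18]
0.5 [ 0.25  0.52 -0.77  1.67  0.4   1.11 -1.71]
1.0 [ 0.28  0.54 -0.83  1.67  0.43  1.13 -1.24]
1.5 [ 0.28  0.54 -0.82  1.67  0.43  1.12 -0.74]
2.0 [ 0.29  0.54 -0.84  1.67  0.44  1.13 -0.24]
2.5 [ 0.32  0.56 -0.9   1.67  0.48  1.14  0.23]
3.0 [ 0.35  0.59 -0.96  1.67  0.51  1.16  0.69]
```

Run:
```python
from h import *
bot.move_pose([.50,-.178,.2],quat(1.41)); print(bot.read_time_s(),bot.read_eef_pos())
w=snap('wrist','w1')
for d in bot.spot_in('wrist','lock_pin')[:5]: print(round(d['confidence'],2),np.round(d['box']))
print(proj(w,[.5,-.178,.104]))
cv2.imwrite('pics/w1b.png',cv2.resize(cv2.imread('pics/w1.png'),(800,600),interpolation=cv2.INTER_CUBIC))
```

```text
2.4417 [ 0.4997875  -0.17980849  0.19992754]
0.98 [197.  94. 225. 118.]
0.84 [248. 176. 268. 208.]
0.73 [342. 162. 385. 193.]
0.57 [158. 144. 195. 166.]
0.49 [183. 209. 198. 234.]
[255.58967434 198.22894329]
```

View pics/w1b.png

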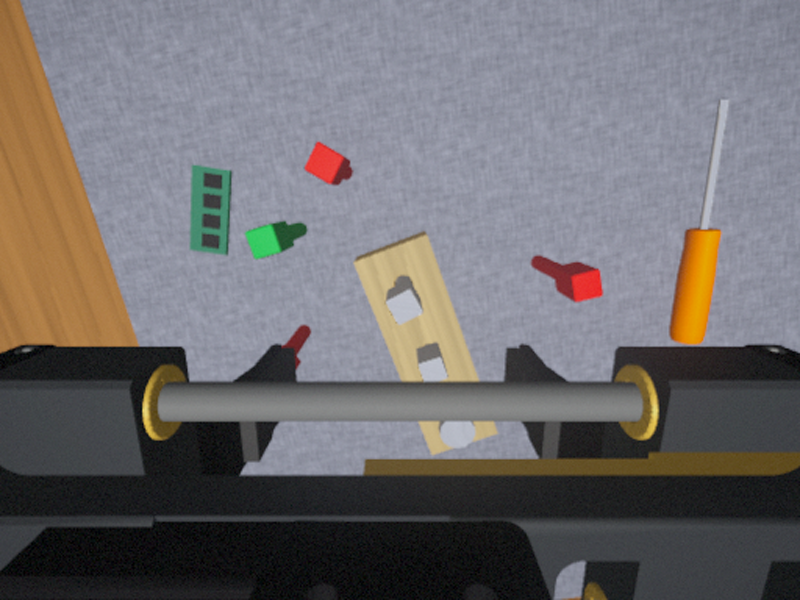

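Run:
```python
from h import *
a=cv2.imread('pics/w1.png')[150:260,220:320]
cv2.imwrite('pics/w1c.png',cv2.resize(a,None,fx=5,fy=5,interpolation=cv2.INTER_CUBIC))
```

```text
(no output)
```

View pics/w1c.png

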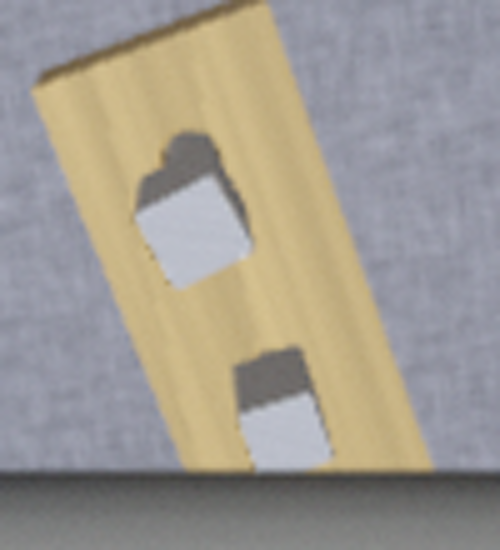

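The crop confirms the choice: a grey square head on a round shank, standing taller than its neighbour. Its top-face corners are at crop (137,213), (213,177), (252,247) and (180,290).

Run:
```python
from h import *
w=np.load('pics/w1.npy',allow_pickle=True).item()
P=np.array([ray(w,219.6+x/5,149.6+y/5,.104)[:2] for x,y in[(137,213),(213,177),(252,247),(180,290)]])
print(P.round(4),P.mean(0))
for i in range(4):
    d=P[(i+1)%4]-P[i]; print(np.linalg.norm(d).round(4),np.degrees(np.arctan2(d[1],d[0])).round(1))
B=[ray(w,219.6+x/5,149.6+y/5,.035)[:2] for x,y in[(37,88),(265,2),(185,470),(430,470)]]
for i,j in((0,2),(1,3),(0,1)): d=B[j]-B[i];print('blk',np.degrees(np.arctan2(d[1],d[0])), np.linalg.norm(d))
print(np.round(B,4))
```

```text
[[ 0.4928 -0.1707]
 [ 0.5084 -0.1661]
 [ 0.5137 -0.1811]
 [ 0.4985 -0.1874]] [ 0.50333333 -0.17630549]
0.0162 16.5
0.0159 -70.6
0.0165 -157.4
0.0176 108.7
blk -79.73713123503614 0.10568681975270484
blk -78.98038746678063 0.1280064052409302
blk 11.167589742070477 0.05806049012516184
[[ 0.4694 -0.153 ]
 [ 0.5264 -0.1418]
 [ 0.4883 -0.257 ]
 [ 0.5509 -0.2674]]
```

Run:
```python
from h import *
p=[.503,-.177]; q=quat(1.908)
bot.set_gripper(.05)
bot.move_pose([*p,.14],q)
bot.line_to([*p,.077],v=.08)
print(bot.read_eef_pos(),bot.read_ft_force())
bot.set_gripper(0.0,50); print('w',bot.read_grip_width(),bot.read_ft_force(),bot.read_time_s())
bot.line_to([*p,.16],v=.12); print(bot.read_grip_width(),bot.read_ft_force(),bot.read_time_s())
sl=np.array([.603,.144])
bot.move_pose([.56,-.0,.2],quat(2.4))
bot.move_pose([sl[0]+.06,sl[1]-.012,.2],quat(2.93)); print(bot.read_eef_pos(),bot.read_grip_width(),bot.read_ft_force(),bot.read_time_s())
w=snap('wrist','w2')
for n in('tension_arm','slot','lock_pin'):
  for d in bot.spot_in('wrist',n)[:3]: print(n,round(d['confidence'],2),np.round(d['box']))
cv2.imwrite('pics/w2b.png',cv2.resize(cv2.imread('pics/w2.png'),(800,600),interpolation=cv2.INTER_CUBIC))
```

```text
[ 0.50339877 -0.17700216  0.07728822] [ 0.66449397 -0.76185754  0.29554745]
w 0.01752853718711298 [0.29821644 0.37982777 0.801934  ] 5.5083
0.01754668069133951 [ 0.38733249  0.6401934  -1.24398347] 6.35
[0.66296837 0.12967245 0.1988521 ] 0.017376140742860535 [ 0.47323128 -0.49504793 -0.6535335 ] 7.8417
tension_arm 0.93 [180.  69. 273. 218.]
lock_pin 0.84 [ 4. 43. 53. 70.]
lock_pin 0.82 [  1. 189.  30. 207.]
lock_pin 0.72 [241. 202. 270. 279.]
```

View pics/w2b.png

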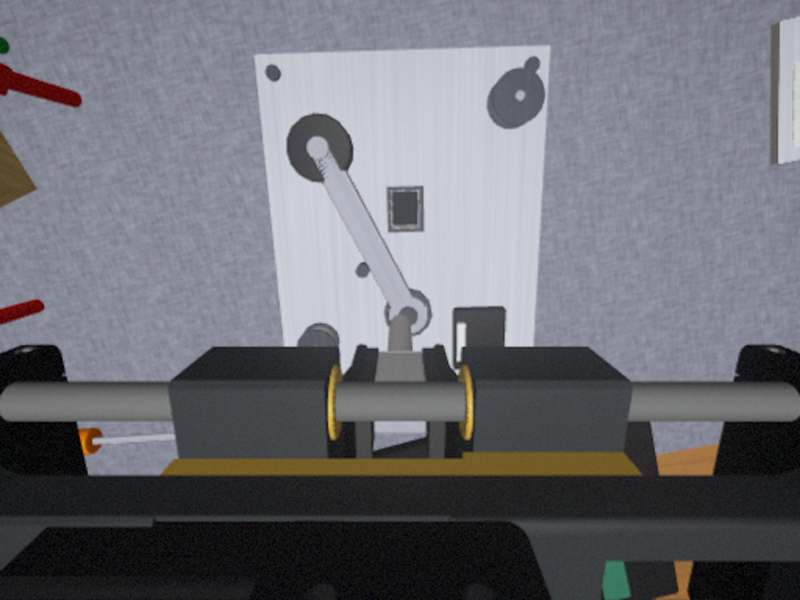

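The pin hangs straight in the grip, with its lower end near (400,318). The slot mouth is centred at about (405,208), the wheel at (318,147), the pivot at (408,313) and the stop post at (363,270), all in 800-px coordinates. The arm is at rest.

Run:
```python
from h import *
w=np.load('pics/w2.npy',allow_pickle=True).item()
f=lambda u,v,z: ray(w,u*.64-.2,v*.64-.2,z)[:2]
c=[f(*x,.035) for x in[(388,186),(423,186),(424,231),(388,231)]]; print('slot',np.mean(c,0),[np.linalg.norm(c[i]-c[i-1]).round(4) for i in range(4)])
pv=f(408,313,.058); wh=f(318,147,.058); print('piv',pv,'wheel',wh,np.linalg.norm(wh-pv))
s=np.mean(c,0)
print('slot-piv',np.linalg.norm(s-pv),np.degrees(np.arctan2(*(s-pv)[::-1])),np.degrees(np.arctan2(*(wh-pv)[::-1])),'stop',f(363,270,.05))
e=[f(*x,.035) for x in[(255,55),(550,45)]]; print('edge',np.degrees(np.arctan2(*(e[1]-e[0])[::-1])),np.linalg.norm(e[1]-e[0]))
print('tip proj if .072 below TCP',proj(w,bot.read_eef_pos()-np.array([0,0,.072]))/.64)
a=cv2.imread('pics/w2.png')[100:240,200:320]
cv2.imwrite('pics/w2c.png',cv2.resize(a,None,fx=4,fy=4,interpolation=cv2.INTER_CUBIC))
```

```text
slot [0.60484836 0.14699672] [np.float64(0.0325), np.float64(0.0256), np.float64(0.0325), np.float64(0.027)]
piv [0.67724338 0.13290921] wheel [0.55265906 0.09838849] 0.12927851652456465
slot-piv 0.0737529449225037 168.98830180730903 -164.51263038269022 stop [0.64044121 0.10715052]
edge 79.365480540171 0.1998350486739025
tip proj if .072 below TCP [398.5102339  323.64380414]
```

View pics/w2c.png

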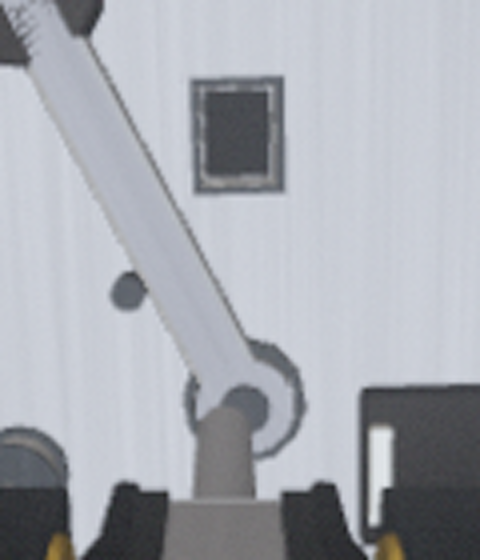

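Run:
```python
from h import *
q=quat(2.93); S=np.array([.6044,.1455]); A=np.array([.6124,.0876])
bot.move_pose([*A,.2],q); bot.line_to([*A,.113],v=.12)
f0=bot.read_ft_force(); print(bot.read_eef_pos(),f0,bot.read_time_s())
for k in(.35,.6,.8,1.):
    bot.line_to([*(A+k*(S-A)),.113],v=.06); print(k,(bot.read_ft_force()-f0).round(2),bot.read_eef_pos().round(4),bot.read_grip_width().round(4))
ok=True
for z in(.108,.105,.102,.098):
    bot.line_to([*S,z],v=.04); f=bot.read_ft_force()-f0; print(z,f.round(2),bot.read_eef_pos().round(4))
    if f[2]>6: ok=False; break
print(ok,bot.read_time_s())
a=bot.get_image('scene')['pixels'][:,:,::-1]; b=bot.get_image('wrist')['pixels'][:,:,::-1]; t=bot.read_time_s()
r=lambda i:cv2.resize(i,(400,300),interpolation=cv2.INTER_CUBIC)
cv2.imwrite('pics/c3.png',np.vstack([cv2.resize(a[210:384,180:400],(506,400)) , cv2.resize(b[40:270,100:400],(506,200))]))
```

```text
[0.61301134 0.08815357 0.11368398] [-0.20468473  0.63230819 -0.17709094] 9.2917Traceback (most recent call last):
  File "<stdin>", line 6, in <module>
AttributeError: 'float' object has no attribute 'round'
```

Run:
```python
from h import *
S=np.array([.6044,.1455]); A=np.array([.6124,.0876])
f0=np.array([-.2,.63,-.18])
for k in(.35,.6,.8,1.):
    bot.line_to([*(A+k*(S-A)),.113],v=.06); print(k,(bot.read_ft_force()-f0).round(2),bot.read_eef_pos().round(4),bot.read_grip_width())
ok=True
for z in(.108,.105,.102,.098):
    bot.line_to([*S,z],v=.04); f=bot.read_ft_force()-f0; print(z,f.round(2),bot.read_eef_pos().round(4))
    if f[2]>6: ok=False; break
print(ok,bot.read_time_s())
a=bot.get_image('scene')['pixels'][:,:,::-1]; b=bot.get_image('wrist')['pixels'][:,:,::-1]
cv2.imwrite('pics/c3.png',np.vstack([cv2.resize(a[210:384,180:400],(506,400)) , cv2.resize(b[40:240,100:400],(300,200))[:, :].repeat(1,0) if 0 else cv2.resize(b[40:240,100:400],(506,200))]))
```

```text
0.35 [-0.09 -2.1   1.3 ] [0.6099 0.1073 0.1131] 0.01747750967631472
0.6 [-0.42 -3.73  0.47] [0.6074 0.1231 0.113 ] 0.017992245418763847
0.8 [ 1.33 -3.92  0.9 ] [0.606  0.1341 0.1131] 0.017472070433533767
1.0 [-0.81 -4.28  1.31] [0.6041 0.1454 0.113 ] 0.017638742133796927
0.108 [-0.42 -4.77 -2.07] [0.6038 0.1449 0.1072]
0.105 [-0.81 -3.83 -1.98] [0.6041 0.1452 0.1045]
0.102 [ 0.35 -4.52 -0.9 ] [0.6043 0.1454 0.1017]
0.098 [-0.36 -3.89 -1.62] [0.6043 0.1453 0.0976]
True 12.1333
```

View pics/c3.png

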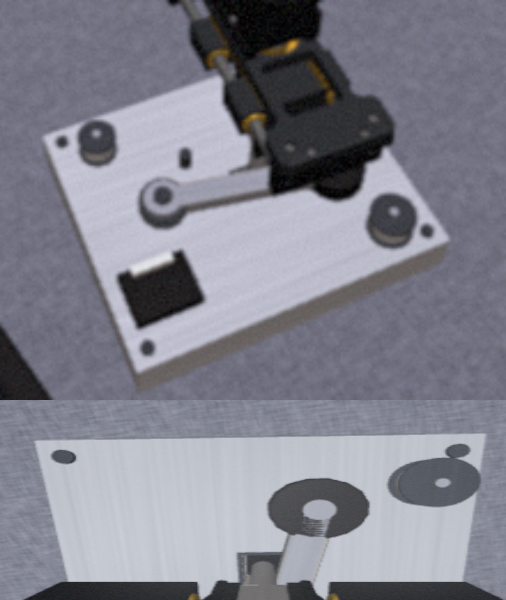

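Run:
```python
from h import *
S=np.array([.6044,.1455]); f0=np.array([-.2,.63,-.18])
for z in(.091,.085,.081,.0785):
    bot.line_to([*S,z],v=.05); f=bot.read_ft_force()-f0; print(z,f.round(2),bot.read_eef_pos().round(4))
    if f[2]>6: break
bot.set_gripper(.03); print(bot.read_grip_width(),(bot.read_ft_force()-f0).round(2))
bot.set_gripper(.087); print(bot.read_grip_width(),(bot.read_ft_force()-f0).round(2))
bot.line_to([*S,.21],v=.12); bot.line_to([S[0]+.06,S[1]-.012,.21]); bot.dwell(.3); print(bot.read_time_s())
a=bot.get_image('scene')['pixels'][:,:,::-1]; b=bot.get_image('wrist')['pixels'][:,:,::-1]
cv2.imwrite('pics/c4.png',np.hstack([cv2.resize(a[225:345,200:340],(420,360),interpolation=cv2.INTER_CUBIC) , cv2.resize(b[60:240,160:350],(380,360),interpolation=cv2.INTER_CUBIC)]))
```

```text
0.091 [ 0.15 -4.58 -2.73] [0.6041 0.1452 0.0903]
0.085 [ 0.08 -3.61 -2.27] [0.6041 0.1452 0.0843]
0.081 [-0.56 -4.93 -2.55] [0.6043 0.1454 0.0806]
0.0785 [-0.05 -4.08 -0.87] [0.6044 0.1455 0.0784]
0.030151274775067877 [-0.55 -1.74 -0.3 ]
0.08680460606090092 [ 0.27 -0.98 -0.7 ]
17.1167
```

View pics/c4.png

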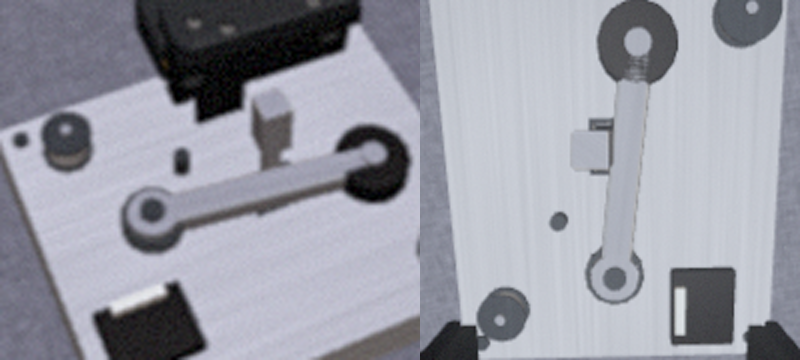

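Run:
```python
from h import *
a=bot.get_image('wrist')['pixels'].astype(int); bot.dwell(1.5); b=bot.get_image('wrist')['pixels'].astype(int)
print(np.abs(cv2.blur((a-b).astype(np.float32),(5,5)))[60:240,160:350].max(),bot.read_ft_force(),bot.read_time_s())
bot.sign_off()
```

```text
66.72 [ 0.45804954 -0.37356414 -0.39234305] 18.8167
the job is handed in; nothing more can be done
```

Run:
```python
from h import *
b=bot.get_image('wrist')['pixels'][:,:,::-1]
cv2.imwrite('pics/c5.png',cv2.resize(b[60:240,160:350],(380,360),interpolation=cv2.INTER_CUBIC))
c=cv2.resize(cv2.imread('pics/c4.png')[:,420:],(190,180)).astype(float)
d=np.abs(cv2.blur(c-b[60:240,160:350],(5,5))).max(2); print(d.max(),np.unravel_index(d.argmax(),d.shape),(d>20).sum())
```

```text
the job is handed in; nothing more can be done
```

I took the long grey square-headed pin from the plate end of the block and swung the tension arm clockwise past the slot with its shank. With the arm held back, I lowered the pin into the slot, let go and backed off, then handed in at about 18.8 s of the 38 s allowed.

**What the checks showed**
- **Pushing:** the spring load on the wrist was about 4–5 N.
- **Lowering:** the pin met no resistance going down. By the tool height, its lower end was about 6 mm above the desk, so about 29 mm into the 30 mm slot.
- **After release:** the last picture I viewed showed the pin in the slot, leaning a little towards the spring side. The arm was held behind it at roughly 0.56 rad by my estimate (0.65 is the mid-slot figure), and the gripper was clear of everything.

**One check disagreed:** I compared two wrist pictures taken 1.5 s apart just before hand-in. They differed locally by up to 67 grey levels, when I expected almost none. It could be the camera still settling after the retreat or slight movement of the pin or arm. I had put the hand-in in the same script as that comparison, so I could not look into it, and no picture could be taken afterwards. That the pin and arm stayed put in those last seconds is therefore likely but not confirmed.

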